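# Clamp the check link in the pull tester through its guard window and start the pull

### The arm

A 6-joint arm with a two-finger parallel gripper is mounted at the origin on the work surface. World frame = base frame: x ahead of the robot, y to its left, z up, the work surface at z = 0. Lengths are in m, angles in rad, forces in N, time in s.
With the tool pointing down it reaches from about 0.425 to 1.125 m from the base axis. Payload 14.9 kg.
Tool frame: the origin (TCP) lies midway between the tips of the shut fingers; the grasp point (between the pads) lies 19 mm behind it; z points along the fingers, y is the line along which they close (so a half turn about z gives the same grasp; the last joint's range is limited). The gripper opens to 91 mm and grips with 3 to 60 N. Pads are 32 mm wide; open, the fingers measure 118 mm over their backs; the gripper's body (76 mm by 178 mm) begins 60 mm behind the grasp point.
Start: joints at [-1.382, 0.379, 1.734, -0, 1.028, -0.033], TCP at [0.154, -0.683, 0.214] pointing down, gripper open.
Joint ranges: [-2.77, 2.77], [-0.74, 2.19], [0, 2.66], [-1.06, 4.2], [0.31, 2.87], [-3.08, 3.08]. Speed limits (rad/s): [1.89, 1.89, 2.39, 3.14, 3.14, 3.14].

### API

Orientations are given as a 3x3 rotation matrix whose columns are the frame's x, y, z axes.
In Python, from workcell import r gives the robot as it stands. Calls block until the motion is done:
- r.move_to(position, orientation): joint-space move of the TCP to a pose.
- r.move_straight(position, frame=None, feed=0.15, guard=None): straight line of the TCP; frame=None keeps the orientation; feed is the mean speed in m/s. With guard (N) it stops when the force on the tool has changed by that much, and returns True; else False.
- r.set_joints(angles): joint-space move.
- r.grip(opening, strength=None): finger opening in m; strength is the grip in N (None keeps the last); returns when the fingers have stopped.
- r.dwell(seconds).
- r.inverse_kinematics(position, orientation): joint angles nearest the present ones, or None.
- r.read_state(): the state.
- r.read_camera(name): name is "scene" or "top" or "wrist"; returns the picture (400x640x3 uint8, red, green, blue); there is no depth.
- r.camera_params(name): a dict with "camera_matrix" (3x3 intrinsics, pixels), "extrinsics" (4x4, takes a point from camera to world coordinates); the wrist camera has in their place "mount" (4x4, takes a point from camera to tool coordinates, whose origin is the TCP and whose axes are the flange's). Camera axes: x right, y down, z forward; pixel columns grow to the right and rows downward; lengths in m; the calibration is good to about 2 mm. A picture is of the moment at which its call begins: read the wrist's pose just before it. camera_params takes no time and is no camera call.
A pose or a line that the arm cannot do raises r.IKError and nothing moves.
- r.finish_job(): hands the job in; it is judged then, once.
Trained networks look in the newest picture that a camera, given by its name, has taken for a name from the list of things; names that differ only in an ending like _2 or _b are one class to them, and where a whole thing is asked for, a point or a joint stands for the part that bears it (a point fixed in the world has none). Each returns a list of dicts, best first, with "conf" (0 to 1); they miss things now and then, are a little off and sometimes report something else, mostly with a low value. They report only what shows in the picture. A call takes as long as a camera call.
- r.look_for(camera, thing): "box" ([centre column, centre row, width, height] as shares, 0 to 1, of the picture: columns of its width, rows of its height, round what is visible of it).
- r.masks_of(camera, thing): "pixels" (400x640 bool, what is visible of it) and "box" ([centre column, centre row, width, height] as shares, 0 to 1, of the picture: columns of its width, rows of its height, round what is visible of it).
- r.pinpoint(camera, thing): "location" ([row, column] as shares, 0 to 1, of the picture: columns of its width, rows of its height: a listed point, or the origin of a listed thing).
The state is a dict: "time": time; "joint_pos": joint angles; "joint_velocities": joint speeds; "tau": joint torques, N m; "ee_pos": TCP position; "tcp_rot": TCP orientation; "force": force on the tool from outside, world axes, zero at the start; "torque": the same for the moment, N m; "gripper_width": finger opening in m; "grasp_force": force on a finger pad.
Only numpy, scipy, OpenCV 4.12 (cv2) and the standard library are available. Lean on these libraries where they do the work, as an engineer would, in place of code of your own. Each camera call takes 0.05 s, during which the arm holds its last target. There are 200 camera calls.

### The job

The pull tester on the bench has a steel check link lying in its grip, with the jaws still open. Reach in through the window of the clear guard hood without touching the hood or the window's rim and press the grip's cam lever fully down so that the link is clamped; once the link is clamped, press the flat start button on the drive head right in and let it go. Never press the mushroom-headed stop button beside it, and leave the hood, the stop button and the things lying around the tester as they are.

Things in the scene. Friction and masses are not known exactly. Their poses are not given: they have to be found in the camera images.
- tester: bench pull-force tester, white box 170 (x) by 370 (y) by 70 mm high with a taller drive head (130 mm long in y, top 115 mm above the bench) at its -y end; screwed to the bench. Origin: centre of its underside, at bench height; its x axis points away from the operator, y along the pull direction, z up. A steel check link, a 5 mm rod, lies along y through the grip
- guard: clear polycarbonate hood over the bed of the tester, 160 (x) by 210 (y) mm, closed on all four sides, its top 160 mm above the bench; fixed. Origin: on the bed 70 mm above the bench, middle of its length; axes as the tester's
- window (a point): centre of the only opening of the hood, at the level of the top sheet (160 mm above the bench): a rectangular window 86 mm (guard x) by 100 mm (guard y) clear, with a black rubber edge trim 6 mm wide and 6 mm high (its top 1.5 mm above the sheet) all round. The sheet is 3 mm thick. The axes are the guard's
- lever_hinge (a point): middle of the cam lever's hinge pin, 115 mm above the bench, on the grip carriage under the hood; axes as the tester's: the pin runs along y and the lever points from here to -x (to the operator). Two hinge cheeks, 20 mm to each side of it, reach 122 mm above the bench and begin 11 mm from the pin towards the pad
- lever_pad (a point): middle of the upper face of the black thumb pad (28 mm long, 24 mm wide) at the end of the steel cam lever, 53 mm from the hinge pin; the lever ends 67 mm from the pin. The upper face lies 5 mm above the lever's axis: fully down it is level, 120 mm above the bench; fully up the tip stands about 5 mm below the top of the hood. The pad lies beneath the window
- cam_lever (a joint): angle of the cam lever (rad): 0 raised 0.55 rad above level (jaws open), 0.55 level, against its stop (link clamped). The cam's friction needs about 4 to 7 N at the pad, and the lever stays where it is left
- start (a joint): travel of the start button (m): 0 out, 0.006 fully in; sprung, about 5 N fully in, and it comes out again by itself
- start_top (a point): middle of the top face of the start button: flat round grey cap 29 mm in diameter in a steel collar, pressed straight down, its face about 135 mm above the bench; the collar's rim lies 9 mm below the face. Start and stop stand 70 mm apart, one nearer the operator than the other, either way round
- stop (a joint): travel of the stop button (m), 0 out, 0.006 in; to be left alone
- stop_top (a point): top of the stop button: a grey mushroom head 40 mm in diameter, about 148 mm above the bench, 14 mm taller than the start button
- pliers: crimping pliers lying in front of the tester, about 170 mm long, 50 mm wide, 14 mm high; loose; origin under the middle
- flux_jar: amber jar, 48 mm in diameter, 42 mm high, in front of the tester; loose; origin under its centre
- solder_spool: spool of solder with black flanges, 58 mm in diameter, 40 mm high, standing behind the tester; loose; origin under its centre
- lug_tray: clear tray with three compartments, 85 by 120 by 28 mm high, behind the tester; loose; origin under its centre
- tape_roll: yellow roll of masking tape lying flat, 100 mm in diameter, 25 mm high, to the left; loose; origin under its centre
- screwdriver: screwdriver with black handle, 190 mm long, lying to the right; loose; origin at its underside, about mid-length
- spray_can: spray can, 65 mm in diameter, 200 mm high, to the right; loose; origin under its centre
- tip_cleaner: dark steel cup, 72 mm in diameter, 45 mm high, to the left; loose; origin under its centre

How it is judged:
By the outcome, as a careful person would: the job done as asked, in the order asked, and still so for the second after the job is handed in, with the robot touching nothing.
It also fails if it takes over 38 s, if anything falls off the work surface, if the arm or the gripper's body presses on something with over 40 N, if the wrist force passes 120 N, or if a joint passes its speed limit or range.

## Working session

There is one attempt and no reset: what is moved stays moved. The work goes in short steps, each a Python script; the robot and the scene stay as the last script left them, time stands still between calls to the robot, and variables do not carry over. Pictures are saved under pics/ and viewed, at most 10 in all, crops included, and the job is handed in when it is done.

```bash
mkdir -p pics; python3 - <<'E'
from workcell import r
import cv2,numpy as np
for c in ["scene","top"]:
    im=r.read_camera(c); cv2.imwrite(f"pics/{c}1.png",im[:,:,::-1])
    p=r.camera_params(c); print(c,np.round(p["camera_matrix"],1).tolist(),np.round(p["extrinsics"],4).tolist())
    for t in ["tester","guard","window","lever_hinge","lever_pad","start_top","stop_top"]:
        print(t,[(np.round(np.array(d["location"])*[400,640],1).tolist(),round(d["conf"],2)) for d in r.pinpoint(c,t)[:2]])
print(np.round(r.camera_params("wrist")["mount"],4).tolist(),np.round(r.camera_params("wrist")["camera_matrix"],1).tolist(), r.read_state()["tcp_rot"],r.read_state()["time"])
E
```

```text
scene [[376.8, 0.0, 319.4], [0.0, 376.8, 200.9], [0.0, 0.0, 1.0]] [[-0.7876, 0.3704, -0.4925, 1.1139], [0.6162, 0.4728, -0.6299, 0.6723], [-0.0005, -0.7996, -0.6006, 0.7525], [0.0, 0.0, 0.0, 1.0]]
tester [([337.9, 438.2], 0.62), ([214.4, 325.1], 0.61)]
guard [([211.4, 330.0], 0.62), ([214.3, 325.7], 0.49)]
window [([182.6, 343.2], 0.7)]
lever_hinge [([196.8, 324.1], 0.64)]
lever_pad [([180.1, 339.3], 0.45)]
start_top [([162.3, 300.4], 0.45)]
stop_top [([155.3, 319.6], 0.67)]
top [[499.2, 0.0, 318.6], [0.0, 499.2, 202.4], [0.0, 0.0, 1.0]] [[0.0237, -0.9843, 0.1749, 0.3297], [-0.9997, -0.0229, 0.0067, -0.0018], [-0.0026, -0.1751, -0.9846, 1.4984], [0.0, 0.0, 0.0, 1.0]]
tester [([221.6, 334.2], 0.67)]
guard [([185.1, 376.9], 0.69), ([216.2, 316.1], 0.64)]
window []
lever_hinge [([208.9, 324.9], 0.83), ([262.7, 307.2], 0.74)]
lever_pad [([219.0, 317.6], 0.46)]
start_top [([216.1, 386.9], 0.66)]
stop_top [([244.2, 377.2], 0.51), ([230.4, 174.8], 0.36)]
[[-0.0008, -0.9668, -0.2555, 0.0718], [1.0, -0.0005, -0.0012, 0.0005], [0.001, -0.2555, 0.9668, -0.1715], [0.0, 0.0, 0.0, 1.0]] [[278.2, 0.0, 318.6], [0.0, 278.2, 198.1], [0.0, 0.0, 1.0]] [[ 9.75506610e-01  2.19970118e-01  7.77279213e-06]
 [ 2.19970118e-01 -9.75506610e-01 -4.73541589e-06]
 [ 6.54076011e-06  6.32921150e-06 -1.00000000e+00]] 0.8
```

```bash
cat > h.py <<'E'
from workcell import r
import cv2,numpy as np
def campose(c,st=None):
    p=r.camera_params(c);K=p["camera_matrix"]
    if c!="wrist": return K,np.array(p["extrinsics"])
    T=np.eye(4);T[:3,:3]=st["tcp_rot"];T[:3,3]=st["ee_pos"]
    return K,T@np.array(p["mount"])
def ray_z(K,E,row,col,z):
    d=E[:3,:3]@np.linalg.solve(K,[col,row,1]);return E[:3,3]+d*(z-E[2,3])/d[2]
def proj(K,E,P):
    q=(np.asarray(P)-E[:3,3])@E[:3,:3];q=q@np.array(K).T;return q[...,:2]/q[...,2:]
E
python3 - <<'E'
from h import *
a=cv2.imread("pics/top1.png")[130:310,200:470];cv2.imwrite("pics/topc.png",cv2.resize(a,None,fx=2.9,fy=2.9,interpolation=2))
a=cv2.imread("pics/scene1.png");cv2.imwrite("pics/scenec.png",cv2.resize(a[90:320,180:480],None,fx=2.6,fy=2.6,interpolation=2))
L={"top":dict(start=(216.1,386.9,.135),stop=(244.2,377.2,.148),hinge=(208.9,324.9,.115),pad=(219,317.6,.145),guard=(216.2,316.1,.07)),
"scene":dict(start=(162.3,300.4,.135),stop=(155.3,319.6,.148),hinge=(196.8,324.1,.115),pad=(180.1,339.3,.145),window=(182.6,343.2,.16),guard=(214.3,325.7,.07))}
for c in L:
    K,E=campose(c)
    for k,(a,b,z) in L[c].items(): print(c,k,np.round(ray_z(K,E,a,b,z),4))
E
```

```text
top start [ 0.538  -0.1819  0.135 ]
top stop [ 0.4585 -0.1539  0.148 ]
top hinge [ 0.5574 -0.0105  0.115 ]
top pad [0.524 0.009 0.145]
top guard [0.5429 0.0142 0.07  ]
scene start [ 0.5296 -0.1722  0.135 ]
scene stop [ 0.4687 -0.1516  0.148 ]
scene hinge [ 0.5685 -0.0033  0.115 ]
scene pad [ 0.5085 -0.0082  0.145 ]
scene window [0.523  0.0249 0.16  ]
scene guard [0.5795 0.0184 0.07  ]
```

View pics/topc.png

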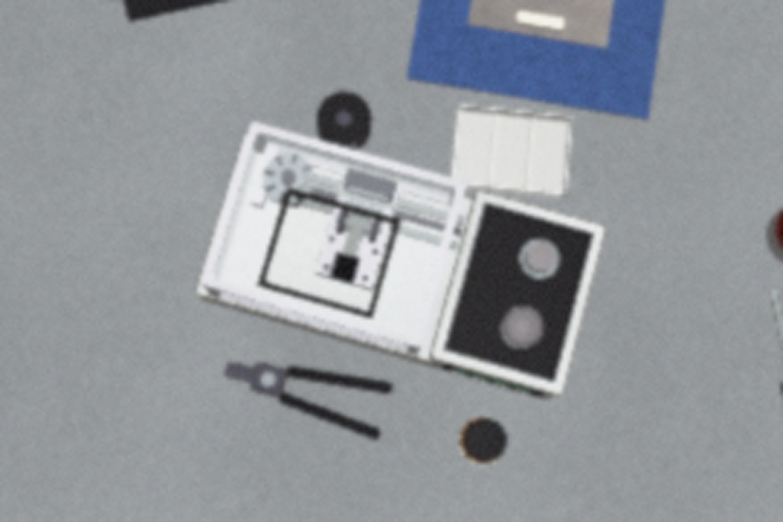

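View pics/scenec.png

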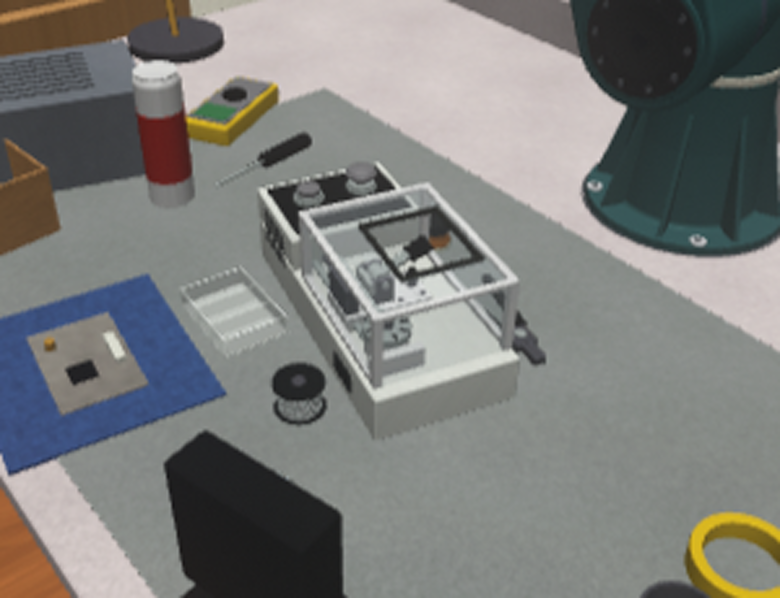

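Top view: the start button (collar visible, crop 540,254) is farther from the operator and the stop (521,325) is nearer. The window frame sits at about (330,252), with the black pad inside it at (345,267). Tester yaw is about -17°. Next I raise the arm and look from near.

```bash
cat >> h.py <<'E'
def R(yaw):
    c,s=np.cos(yaw),np.sin(yaw);return np.array([[c,s,0],[s,-c,0],[0,0,-1.]])
E
python3 - <<'E'
from h import *
s=r.read_state();p=np.array(s["ee_pos"]);p[2]=.36
r.move_straight(p,feed=.3)
r.grip(0.0,20)
r.move_to([.51,-.06,.34],R(np.radians(-17)))
s=r.read_state();im=r.read_camera("wrist");cv2.imwrite("pics/w1.png",im[:,:,::-1])
K,E=campose("wrist",s);print(s["time"],s["ee_pos"],s["gripper_width"])
np.savez("w1.npz",K=K,E=E)
for t,z in dict(guard=.07,window=.16,lever_hinge=.115,lever_pad=.147,start_top=.135,stop_top=.148).items():
    for d in r.pinpoint("wrist",t)[:2]:
        a=np.array(d["location"])*[400,640];print(t,np.round(a,1),round(d["conf"],2),np.round(ray_z(K,E,*a,z),4))
E
```

```text
5.3417 [ 0.51010013 -0.06045705  0.34004342] 0.00040943349496957635
guard [164.3 265.7] 0.82 [0.545  0.0167 0.07  ]
window [198.2  45.5] 0.27 [0.5947 0.2871 0.16  ]
lever_hinge [148.3 269.2] 0.68 [ 0.5683 -0.0057  0.115 ]
lever_hinge [ 76.8 249.4] 0.58 [ 0.664  -0.0122  0.115 ]
lever_pad [188.6 271.3] 0.83 [0.5179 0.0035 0.147 ]
start_top [137.5 402.4] 0.68 [ 0.5304 -0.1828  0.135 ]
stop_top [148.7 273.6] 0.74 [ 0.5671 -0.0173  0.148 ]
```

View pics/w1.png

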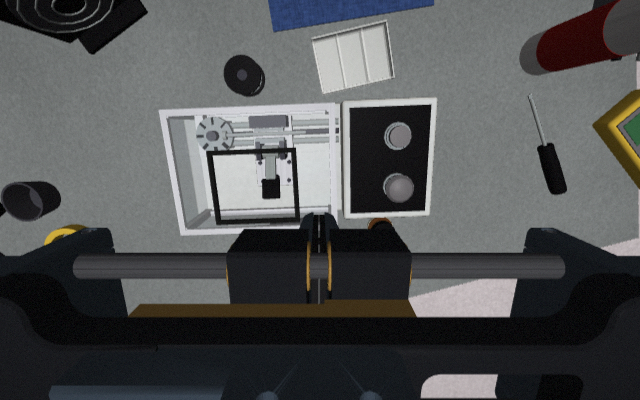

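Near view: window trim is roughly cols 208–299 and rows 149–222, the pad is at (271,188), start is at (398,135) and stop at (399,187). I enlarge it to pick points.

```bash
python3 - <<'E'
import cv2
a=cv2.imread("pics/w1.png")
cv2.imwrite("pics/w1c.png",cv2.resize(a[130:235,190:310],None,fx=5.5,fy=5.5,interpolation=cv2.INTER_CUBIC))
cv2.imwrite("pics/w1d.png",cv2.resize(a[95:225,335:445],None,fx=4,fy=4,interpolation=cv2.INTER_CUBIC))
E
```

```text
(no output)
```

View pics/w1c.png

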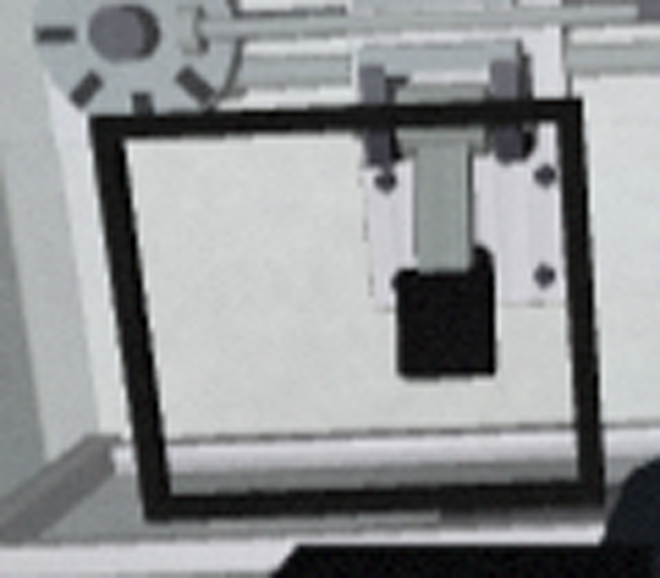

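View pics/w1d.png

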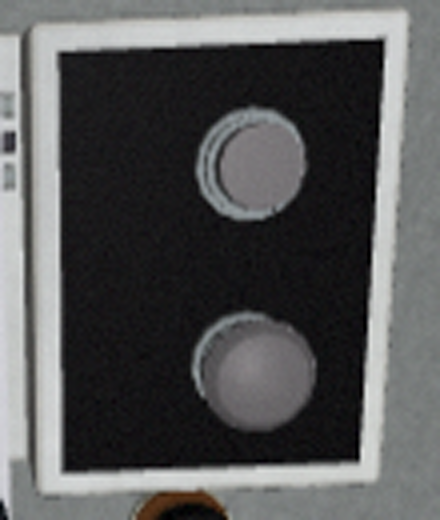

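```bash
python3 - <<'E'
from h import *
from scipy.optimize import least_squares
d=np.load("w1.npz");K,E=d["K"],d["E"]
px=np.array([[92,118],[582,98],[604,503],[148,520]])/5.5+[190,130]-.4
W=np.array([ray_z(K,E,p[1],p[0],.1615) for p in px]);print(np.round(W,4).tolist())
print([round(np.linalg.norm(W[i]-W[i-1])*1e3,1) for i in range(4)],"exp L98 T112 R98 B112")
def pts(q): 
    c,s=np.cos(q[2]),np.sin(q[2]);l=np.array([[49,56],[49,-56],[-49,-56],[-49,56]])/1e3
    return np.c_[q[0]+c*l[:,0]-s*l[:,1],q[1]+s*l[:,0]+c*l[:,1],np.full(4,.1615)]
f=least_squares(lambda q:(proj(K,E,pts(q))-px).ravel(),[.52,.02,-.3]);print("window",f.x,np.degrees(f.x[2]),np.round(f.fun,1))
c,s=np.cos(f.x[2]),np.sin(f.x[2]);Rz=np.array([[c,s],[-s,c]])
for n,p,z in [("pad",(447/5.5+190,320/5.5+130),.147),("start",(400.5,136.3),.135),("stop",(399.7,188.7),.148)]:
    P=ray_z(K,E,p[1],p[0],z);print(n,np.round(P,4),"in window frame",np.round(Rz@(P[:2]-f.x[:2]),4))
E
```

```text
[[0.5894, 0.0614, 0.1615], [0.561, -0.0461, 0.1615], [0.4676, -0.0209, 0.1615], [0.4959, 0.0863, 0.1615]]
[np.float64(96.7), np.float64(111.2), np.float64(96.7), np.float64(110.8)] exp L98 T112 R98 B112
window [ 0.52837941  0.02018228 -0.25997888] -14.895692522650775 [-0.5 -0.5  0.2 -0.3  0.6  0.6 -0.3  0.5]
pad [0.5185 0.0033 0.147 ] in window frame [-0.0052 -0.0189]
start [ 0.5327 -0.1808  0.135 ] in window frame [ 0.0558 -0.1931]
stop [ 0.4675 -0.1612  0.148 ] in window frame [-0.0122 -0.1909]
```

```bash
cat >> h.py <<'E'
WX=np.array([.5284,.0202]);YAW=-.26
def w2(x,y):
    c,s=np.cos(YAW),np.sin(YAW);return WX+[c*x-s*y,s*x+c*y]
E
python3 - <<'E'
from h import *
p=w2(-.014,-.0185);print(p)
r.move_to([*p,.21],R(YAW));
print(r.move_straight([*p,.165],feed=.08), r.read_state()["force"])
g=r.move_straight([*p,.128],feed=.04,guard=15);s=r.read_state();print(g,s["ee_pos"],s["force"])
if not g:
    g=r.move_straight([*p,.114],feed=.015,guard=18);s=r.read_state();print(g,s["ee_pos"],s["force"],s["torque"])
im=r.read_camera("top");cv2.imwrite("pics/top2.png",cv2.resize(im[150:270,250:430,::-1],None,fx=4,fy=4,interpolation=2))
im=r.read_camera("wrist");cv2.imwrite("pics/w2.png",im[:,:,::-1]);print(r.read_state()["time"])
E
```

```text
[0.51011455 0.00592091]
False [0.22375651 0.85495823 1.36166281]
False [0.5104621  0.00588294 0.12812818] [-0.42992181  0.13103381 -0.32675414]
True [0.50992401 0.00600766 0.11985823] [-5.57822211  0.39154225 13.77979547] [ 0.06477662  0.82189391 -0.01533725]
8.825
```

View pics/w2.png

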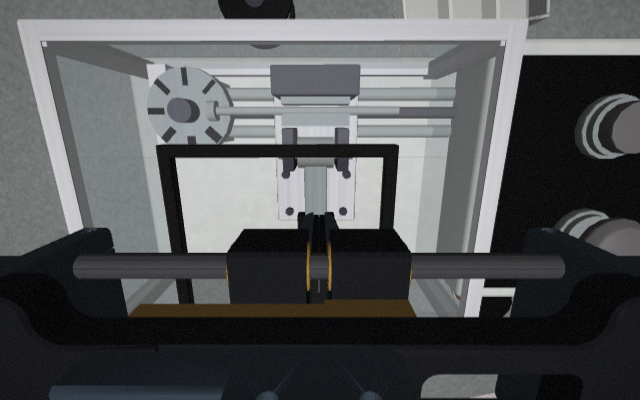

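Wrist view: the fingers are in the window opening, clear of the trim, and the lever looks level. The stop was felt at z=0.120. I press a little more, lift out and check the lever.

```bash
python3 - <<'E'
from h import *
p=w2(-.014,-.0185)
g=r.move_straight([*p,.114],feed=.015,guard=18);s=r.read_state();print(g,s["ee_pos"],s["force"])
r.move_straight([*p,.15],feed=.06);r.move_straight([*p,.21],feed=.12)
q=w2(.0,-.06)
r.move_to([*q,.30],R(YAW))
s=r.read_state();im=r.read_camera("wrist");print(s["time"])
K,E=campose("wrist",s)
a=im[:,:,::-1];cv2.imwrite("pics/w3.png",a)
for t,z in dict(lever_hinge=.115,lever_pad=.12,start_top=.135,stop_top=.148).items():
    for d in r.pinpoint("wrist",t)[:1]:
        b=np.array(d["location"])*[400,640];print(t,np.round(b,1),round(d["conf"],2),np.round(ray_z(K,E,*b,z),4))
for h in [0,.55]:
    e=.55-h;c,sn=np.cos(e),np.sin(e);hx=-.0052+.0426
    print(h,[np.round(proj(K,E,np.array([*w2(hx-l*c+.005*sn,-.0189),.115+l*sn+.005*c]))).tolist() for l in (.039,.067)])
np.savez("w3.npz",K=K,E=E)
E
```

```text
True [0.50992472 0.00601854 0.11980151] [-6.53500359  0.29328533 15.73386917]
10.8333
lever_hinge [147.7 286.3] 0.8 [ 0.5655 -0.01    0.115 ]
lever_pad [191.7 284.2] 0.82 [0.5124 0.0081 0.12  ]
start_top [135.8 432.6] 0.77 [ 0.5351 -0.1834  0.135 ]
stop_top [195.9 430.9] 0.83 [ 0.4675 -0.1656  0.148 ]
0 [[284.0, 180.0], [283.0, 202.0]]
0.55 [[286.0, 184.0], [287.0, 204.0]]
```

View pics/w3.png

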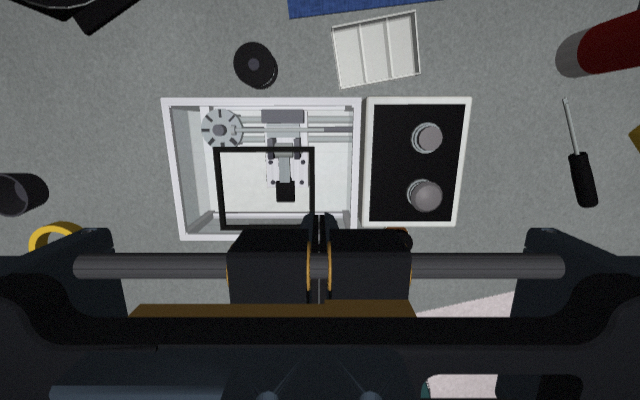

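The wrist view can't separate raised from level (pad at 286,190), so I check the lever with the scene camera.

```bash
python3 - <<'E'
from h import *
K,E=campose("scene");im=r.read_camera("scene")[:,:,::-1]
b=cv2.imread("pics/scene1.png")
cv2.imwrite("pics/cmp.png",np.hstack([cv2.resize(x[150:230,290:380],None,fx=4.4,fy=4.4,interpolation=2) for x in (b,im)]))
for d in r.pinpoint("scene","lever_pad")[:1]: print(np.array(d["location"])*[400,640],d["conf"])
for P in ([*w2(-.0052,-.0189),.147],[*w2(-.0156,-.0189),.12]): print(proj(K,E,np.array(P)))
E
```

```text
[191.12  342.528] 0.59
[339.2537416  182.48105288]
[342.1877429  189.37337418]
```

View pics/cmp.png

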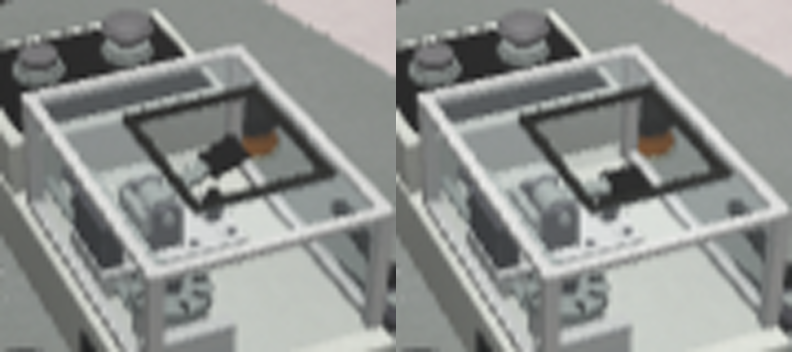

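The scene view confirms it: before, the pad was raised (left panel 228,155); now it lies level (630,183). Next is the start button.

```bash
python3 - <<'E'
from h import *
p=[.5338,-.182]
r.move_to([*p,.20],R(YAW));r.move_straight([*p,.143],feed=.1)
f0=r.read_state()["force"]
g=r.move_straight([*p,.1255],feed=.015,guard=14);s=r.read_state();print(g,s["ee_pos"],f0,s["force"])
r.dwell(.3);print(r.read_state()["ee_pos"],r.read_state()["force"])
im=r.read_camera("scene");cv2.imwrite("pics/s4.png",im[:,:,::-1])
r.move_straight([*p,.20],feed=.1);r.move_straight([*p,.30],feed=.2)
im=r.read_camera("scene")[:,:,::-1];cv2.imwrite("pics/s5.png",cv2.resize(im[110:260,240:400],None,fx=3.6,fy=3.6,interpolation=2));print(r.read_state()["time"])
E
```

```text
True [ 0.53385988 -0.18200593  0.12869296] [-0.68125622 -0.03212737 -0.40979515] [-3.10884493 -0.13398528 10.59573976]
[ 0.53385163 -0.182031    0.12867668] [-3.26949892  1.73797916 10.48822168]
15.475
```

View pics/s5.png

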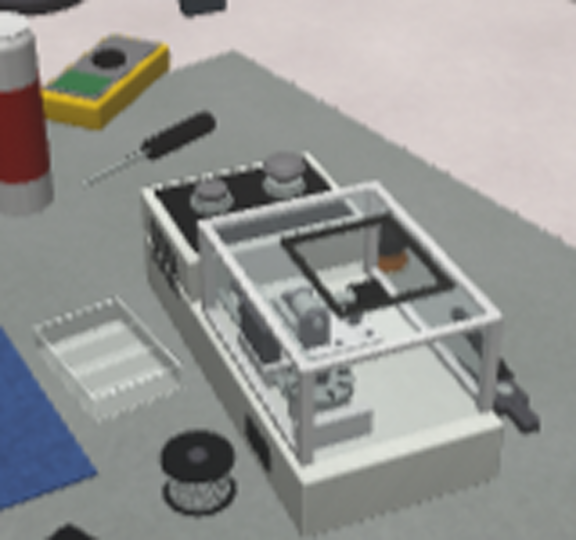

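The view shows the lever still level (368,293), the start button back out (212,195), everything else in place, and the gripper clear above. Handing in.

```bash
python3 -c "
from workcell import r
print(r.finish_job())"
```

```text
the job is handed in; nothing more can be done
None
```

The job is handed in: the cam lever is level against its stop, which clamps the link. After that, the start button was pressed fully in and released, and the stop button and surroundings were left alone. The robot's clock read about 15.5 s of the 38 s allowed.

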